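# Clamp a block in the drilling jig with its bayonet plunger

## Robot

A 7-joint arm with a two-finger parallel gripper is mounted at the origin on a cart in front of the work surface, level with it; the furniture and walls round the work are solid. World frame = base frame: x ahead of the robot, y to its left, z up, the work surface at z = 0. Lengths are in m, angles in rad, forces in N, time in s.
With the tool pointing down it reaches from about 0.4 to 0.875 m from the base axis. Payload 19.3 kg.
Tool frame: the origin (TCP) lies midway between the tips of the shut fingers; the grasp point (between the pads) lies 19 mm behind it (bot.grasp_offset is the distance from the TCP to the grasp point, in m); z points along the fingers, y is the line along which they close (so a half turn about z gives the same grasp; the last joint's range is limited). The gripper opens to 85 mm and grips with 20 to 120 N. Pads are 22 mm wide; open, the fingers measure 114 mm over their backs; the gripper's body (76 mm by 85 mm) begins 54 mm behind the grasp point. The pads swing forward as they close: fully open they stand 13 mm farther back than shut.
Start: joints at [1.196, 0.521, -0.036, 1.599, 0.021, 1.021, -0.113], TCP at [0.188, -0.596, 0.231] pointing down, gripper open.
Joint ranges: [-2.91, 2.91], [-0.3, 2.13], [-1.5, 1.42], [0.17, 2.43], [-1.26, 4.41], [0.16, 1.93], [-2.52, 2.52]. Speed limits (rad/s): [1.89, 1.89, 2.39, 2.39, 3.01, 3.01, 3.01].

## Interface

Orientations are given as a unit quaternion [w, x, y, z].
In Python, from station import telemetry, imaging, job, bot gives the robot as it stands. The module is installed in compiled form; this text tells all that it offers.
- The arm moves only by the shell command python3 -m pendant 'ROWS'. ROWS is JSON, a list of rows, each a list of 7 numbers: the closure, from 0 (fully open) to 1 (shut), then the shift along the tool's x, y, z in mm, then the turn, a rotation vector about the tool's x, y, z in rad. In form: [[claw, tx, ty, tz, ax, ay, az], ...]. A call has exactly 10 rows; each row is the pose to reach, as a shift and turn from the pose commanded when the call began, along the tool's axes at that moment; what a row does not reach only later rows make up. A row lasts 1/8 s, in which the tool goes at most 62.5 mm and 10.7 degrees, less where a joint would pass 70% of its speed; a pose out of reach is approached as far as the arm can. A call with a gripper value outside its range is refused whole. The fingers move at their own pace and stop on an object; the grip force is fixed at half the most. Time passes only in rows, so rows that repeat a pose let the fingers close, or fill a call up. It gives the time, the measured TCP pose, the force, the opening and the grip force at its end, in the units of the state.
- telemetry.read_state(): the state, without advancing time (a new reading comes with each control period).
- imaging.capture(name): name is "scene" or "top" or "wrist"; returns a dict with "pixels" (384x512x3 uint8, red, green, blue), "depth" (384x512 float32, m along the optical axis (not along the pixel's ray), 0 where there is no reading), "camera_matrix" (3x3 intrinsics, pixels), "position" and "rotation" of the camera in the world. Camera axes: x right, y up, looking along -z (the intrinsics and any distortion apply to the point x, -y, -z); pixel columns grow to the right and rows downward; lengths in m; the calibration is good to about 2 mm. A picture is of the moment at which its call begins.
- job.finish_job(): hands the job in; it is judged then, once.
The state is a dict: "clock": time; "joint_pos": joint angles; "dq": joint speeds; "effort": joint torques, N m; "eef_pos": TCP position; "tcp_rot": TCP orientation; "ft_force": force on the tool from outside, world axes, zero at the start; "torque": the same for the moment, N m; "grip_width": finger opening in m; "finger_force": force on a finger pad.
Only numpy, scipy, OpenCV 4.12 (cv2) and the standard library are available. Lean on these libraries where they do the work, as an engineer would, in place of code of your own. Each camera call takes 0.05 s, during which the arm holds its last target. There are 200 camera calls.

## Task

Clamp the small wooden block in the drilling jig, using only gentle pushes of the fingertips: grip and lift nothing. First push the block across the board until its long side lies flat against the fence; then push the clamp's upright handle along the slot as far as it goes, so that the plunger carries the block up to the end stop; then push the handle over into the side branch of the slot until it lies down at the end of it. Leave the block flat against fence and stop with the handle locked, leave the tools and the other block where they are, and move away clear.

Things in the scene. Friction and masses are not known exactly. Their poses are not given: they have to be found in the camera images.
- jig: Drilling jig screwed to the bench, its length roughly left-right: plywood board with fence, end stop and plunger clamp. Origin under the board, straight below the plunger's axis. Its +y runs along the plunger towards the stop, +x from the open side (robot's side) to the fence, z up. In this frame (mm) the board spans x -85..50, y -168..142, z 0..18.
- fence (a point): Middle of the lower edge of the fence's face, on the board: x 19, y 38.5, z 18 mm of the jig. The aluminium fence is a wall facing -x of the jig, from y -29 to 106, 12 mm thick, 30 mm high above the board. The block's long side goes flat against it.
- stop (a point): Lower edge of the steel end stop's face, on the board: x -4, y 100, z 18 mm of the jig. The face looks to -y and spans x -27..19. On the stop sits a bush plate, z 68..78, that overhangs from y 76 to the stop: the block goes below it with 14 mm to spare.
- block: The small wooden block (the work), loose on the jig's board on the open side of the fence, 38 (x) x 85 (y) x 36 mm high, about 0.13 kg. Origin at the centre of its underside, y along its length. Flat against fence and stop, its origin is at x 0, y 57.5, z 18 mm of the jig.
- slot_corner (a point): Corner of the L-shaped slot, on the plunger's axis: x 0, y -80, z 36 mm of the jig. The slot is cut in the clamp's barrel, a 34 mm tube along y from y -156 to -50, in two saddles 52 mm wide and 36 mm high at its ends. It runs straight along the barrel's top, then at its +y end turns round the barrel on the open (-x) side.
- knob (a point): Centre of the 23 mm black ball knob on the clamp's handle, an 8 mm pin standing radially out of the slot; 58 mm from the plunger's axis. Upright it is at x 0, y -125 + plunger travel, z 94 mm of the jig (the pin is free above z 53). Over in the side branch (75 degrees) it is at x -56, y -80, z 51 mm.
- plunger (a joint): Travel of plunger and handle along the jig's +y, 0 (back) to 0.045 m (front end of the slot). Starts in the first 10 mm. Slides with 6.5 N friction plus 25 N per m/s damping (pressing the nose's spring adds up to 4.5 N) and stays where left. Only from about 0.0435 on can the handle turn into the side branch.
- handle (a joint): Turn of the handle about the plunger's axis: 0 upright in the straight run of the slot (about 6 degrees of play there), growing as the knob goes over to the open (-x) side and down; 1.309 rad (75 degrees) at the end of the side branch. Needs about 1.5 N at the knob; stays where left.
- nose: The plunger's round rubber-faced nose, 25 mm across, axis at x 0, z 36 mm of the jig; origin on the axis 10 mm behind the face. Unpressed, the face is at y -26 mm + plunger travel. It is sprung: 1 N + 0.9 N per mm, up to 8 mm. Fully forward on a seated block it is pressed in 4 mm and holds the block on the stop with 4.5 N.
- next_block: A bigger spare wooden block, 66 x 140 x 36 mm, loose on the bench behind the fence. Origin at the centre of its underside. To be left alone.
- square: A small metal rafter square, 109 x 107 x 20 mm, lying loose on the bench behind the clamp. Origin in the middle of its underside. To be left alone.
- tape: A tape measure, 44 x 83 x 66 mm high, standing loose on the bench beyond the stop end of the jig. Origin in the middle of its underside. To be left alone.
- driver: A screwdriver, 30 x 207 x 28 mm, lying loose on the bench before the open side of the jig. Origin below its middle. To be left alone.
- bolt: A steel hex bolt, 17 x 48 x 19 mm, lying loose on the jig's board behind the end stop. Origin in the middle of its underside. To be left alone.
There are look-alikes about, which are no part of the job. There is more than one size of the block; the job needs the middle-sized.

How it is judged:
On the way, in this order (a step that is already met when the one before it is completed fails the run):
1. the block lies flat against the fence, the plunger still back (x of block in the frame of jig above -0.003 m and angle between the y axis of block and the y axis of jig, either way round below 0.05 rad and value of joint plunger below 0.03 m), for 0.2 s.
2. the plunger is fully forward and the block against the stop (value of joint plunger above 0.042 m and value of joint handle below 1 rad and y of block in the frame of jig above 0.0545 m), for 0.1 s.
At the end, for the whole second after the job is handed in: The block rests on the board within 3 mm of the fence (parallel within 0.05 rad) and within 3 mm of the stop, pressed by the plunger's nose with more than 1.5 N; the plunger is forward (over 42 mm of 45) and the handle is down in the side branch (over 1.22 rad of 1.309) (x of block in the frame of jig above -0.003 m and angle between the y axis of block and the y axis of jig, either way round below 0.05 rad and y of block in the frame of jig above 0.0545 m and z of block in the frame of jig below 0.021 m and value of joint plunger above 0.042 m and value of joint handle above 1.22 rad and contact force between nose and block above 1.5 N and linear speed of block below 0.01 m/s); the robot touches nothing.
It fails at once if the block is lifted or tipped (z of block in the frame of jig above 0.026 m or angle between block's own z axis and vertical above 0.2 rad).
It fails at once if the block is gripped or pressed hard by the fingers (over 35 N) (contact force between the fingers and block above 35 N).
It fails at once if the other block or one of the tools is moved by more than 20 mm (distance of any of next_block, square, tape, driver, bolt from where it was at the start of the episode above 0.02 m).
It also fails if it takes over 51 s, if anything falls off the work surface, if the arm or the gripper's body presses on something with over 40 N, if the wrist force passes 120 N, or if a joint passes its speed limit or range.

## Working session

There is one attempt and no reset: what is moved stays moved. The work goes in short steps, Python scripts to look and compute and a shell command to move; the robot and the scene stay as the last step left them, time stands still between calls to the robot, and variables do not carry over. Pictures are saved under pics/ and viewed, at most 10 in all, crops included, and the job is handed in when it is done.

```bash
mkdir -p pics
cat > h.py <<'E'
import numpy as np, cv2
from station import telemetry, imaging, job, bot
def cap(n,f=None):
    d=imaging.capture(n)
    if f: cv2.imwrite('pics/'+f,d['pixels'][:,:,::-1])
    np.savez('%s.npz'%n,**{k:np.array(v) for k,v in d.items()})
    return d
def load(n): return dict(np.load('%s.npz'%n))
def cloud(d):
    K=d['camera_matrix'];z=d['depth'];v,u=np.mgrid[:z.shape[0],:z.shape[1]]
    p=np.stack([(u-K[0,2])/K[0,0]*z,-(v-K[1,2])/K[1,1]*z,-z],-1)
    R=np.array(d['rotation'])
    if R.size==4:
        from scipy.spatial.transform import Rotation as Q
        R=Q.from_quat(np.r_[R[1:],R[0]]).as_matrix()
    return p@R.T+np.array(d['position'])
E
python3 - <<'E'
from h import *
a=cap('scene','s1.png');b=cap('top','t1.png')
for d in(a,b):print(d['position'],d['rotation'],d['camera_matrix'])
s=telemetry.read_state();print(s['clock'],s['eef_pos'],s['tcp_rot'],s['ft_force'],s['grip_width'])
E
```

```text
[0.0359826  0.73668048 0.5482989 ] [-0.28916453 -0.16970934  0.48421315  0.80815855] [[401.60376666   0.         257.46962352]
 [  0.         401.60376666 192.56798109]
 [  0.           0.           1.        ]]
[0.44220112 0.0834792  0.96384223] [-0.69615635 -0.03982606  0.04047794  0.71564081] [[358.17260516   0.         254.0122795 ]
 [  0.         358.17260516 194.81542901]
 [  0.           0.           1.        ]]
0.1 [ 0.18742843 -0.59592976  0.23080138] [-4.75564011e-04  9.88407750e-01  1.51821855e-01 -1.30859805e-04] [-0.1854127  -0.72848019 -0.49843838] 0.08512260752586384
```

View pics/t1.png

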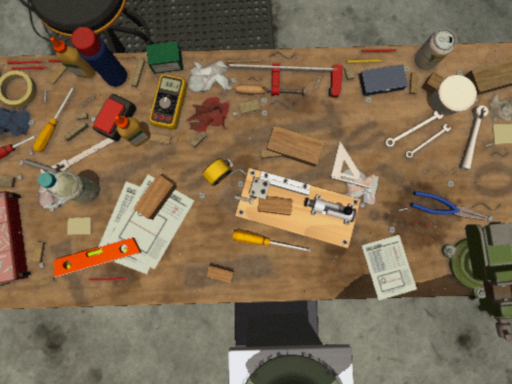

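View pics/s1.png

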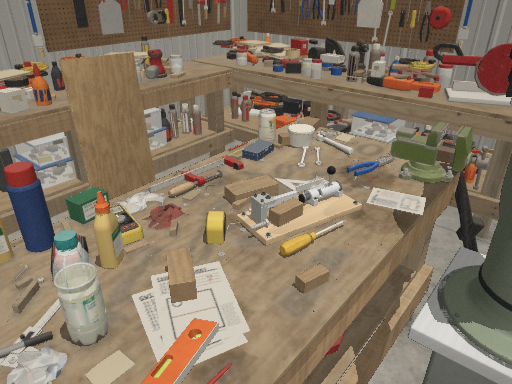

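The top view shows the jig at about (300,205), with its stop to the left and clamp to the right. Candidates for the block:
- (275,205): on the jig board.
- (221,272): small one on the bench.
- (155,196): on the paper.
- (295,146): next_block, behind the fence.

By the description it is the one on the board, (275,205). I'll check that with a close crop and measurements.

Run:
```python
from h import *
d=load('top');P=cloud(d)
im=d['pixels'][155:255,225:370,::-1]
cv2.imwrite('pics/c1.png',cv2.resize(im,None,fx=5,fy=5,interpolation=cv2.INTER_CUBIC))
z=P[...,2];print(np.median(z[255:265,250:300]))
sub=np.zeros(z.shape,bool);sub[160:250,230:368]=1
def rect(m,n):
    c,l,s,_=cv2.connectedComponentsWithStats(m.astype(np.uint8),connectivity=4)
    for i in range(1,c):
        if s[i,4]>40:
            q=P[l==i];r=cv2.minAreaRect((q[:,:2]*1000).astype(np.float32))
            print(n,s[i],np.round(r[0],1),np.round(r[1],1),round(r[2],1),'z',q[:,2].mean().round(4))
rect(sub&(z>.011)&(z<.024),'board')
rect(sub&(z>.011),'jig all')
rect(sub&(z>.049)&(z<.059),'54')
rect(sub&(z>.043)&(z<.052),'48')
rect(sub&(z>.072)&(z<.084),'plate')
rect(sub&(z>.085),'knob')
```

```text
-0.0004874678815228739
board [241 168  27  31 297] [579.6  80.8] [50.8 81.1] 71.8 z 0.0179
board [268 173  19   9  71] [594.5  19.8] [48.9 13.8] 72.8 z 0.022
board [331 176  37  16 113] [ 586.8 -180. ] [102.2  31.2] 67.1 z 0.0171
board [287 178  23  10  84] [577.6 -35.2] [59.7 13.7] 72.9 z 0.0222
board [ 236  185  125   63 3495] [514.9 -34.8] [310.5 135. ] 72.5 z 0.0174
board [234 230  28   7  45] [451.1 100.7] [71.6  8.4] 79.7 z 0.0197
board [264 238  41  12 108] [420.3   5.4] [106.2  17.2] 80.8 z 0.018
jig all [300 160  19   6  68] [633.8 -67.2] [45.4  9.2] 82.8 z 0.0281
jig all [ 235  168  126   80 5937] [498.8 -23.5] [322.4 172.4] 72.5 z 0.0331
jig all [331 176  37  16 113] [ 586.8 -180. ] [102.2  31.2] 67.1 z 0.0171
jig all [233 230  78  20 458] [421.9  39.6] [205.2  29.1] 74.5 z 0.0434
54 [259 197  34  18 473] [519.2  27.2] [84.4 37.8] 81.3 z 0.0534
54 [315 200  18  10  90] [514.6 -95.4] [43.  21.6] 78.9 z 0.0515
54 [343 210  14   9  49] [ 486.7 -163.5] [17.5 35.6] 16.7 z 0.0514
48 [260 176  51  18 221] [571.    1.3] [133.4  12.2] 72.5 z 0.0473
48 [305 198  51  23 353] [ 508.  -114.1] [130.  31.] 72.3 z 0.0475
plate [250 177  21  22 301] [560.9  66.1] [41.6 45.7] 72.6 z 0.0781
knob [344 206   9   9  69] [476.1 -34.9] [ 21.  245.4] 11.1 z 0.114
```

View pics/c1.png

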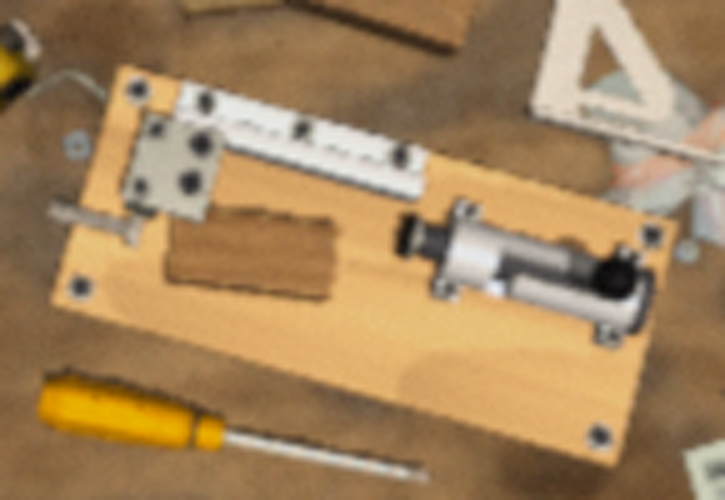

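The close crop shows the block at crop (250,252). It measures 84x38 mm, which matches the middle size, and its top is at z 0.053. The plate (170,165), fence (300,140) and knob (612,275) also fit the jig model: origin (535.5,-27.7) mm, y axis at 72.5°. In the jig frame the block is at x -32, y 47.5, turned +8.8°. Next I check obstacles on the way and work out the shifts.

```bash
cat >> h.py <<'E'
from scipy.spatial.transform import Rotation as Q
O=np.array([535.5,-27.7]);JX=np.array([.9537,-.3007]);JY=np.array([.3007,.9537])
def tojig(p): d=np.asarray(p)[:2]*1000-O; return np.round([d@JX,d@JY,p[2]*1000],1)
def world(x,y,z): return np.r_[O+x*JX+y*JY,z]
def shift(target,s=None): # jig mm, z above bench
    s=s or telemetry.read_state();q=s['tcp_rot'];R=Q.from_quat(np.r_[q[1:],q[0]])
    T=Q.from_matrix(np.c_[np.r_[JX,0],np.r_[-JY,0],[0,0,-1]])
    return np.round(R.inv().apply(world(*target)-np.array(s['eef_pos'])*1000),1),np.round((R.inv()*T).as_rotvec(),3)
def st():
    s=telemetry.read_state();print(round(s['clock'],2),'jig',tojig(s['eef_pos']),'F jig',np.round([np.dot(s['ft_force'][:2],JX),np.dot(s['ft_force'][:2],JY),s['ft_force'][2]],1),'w',round(s['grip_width'],4));return s
E
python3 - <<'E'
from h import *
for n in('top','scene'):
    P=cloud(load(n)).reshape(-1,3)
    for y0 in np.arange(-.75,.1,.1):
        print(n,round(y0,2),[round(P[(abs(P[:,1]-y0)<.05)&(abs(P[:,0]-x0)<.05)][:,2].max(initial=-9),2) for x0 in np.arange(.15,.66,.1)])
s=st()
for t in[(-130,-230,230),(-100,42,180),(-75,42,120),(-75,42,27)]:print(t,world(*t).round(),shift(t))
E
```

```text
top -0.75 [np.float64(-0.71), np.float64(-9.0), np.float64(-9.0), np.float64(-9.0), np.float64(-9.0), np.float64(-9.0)]
top -0.65 [np.float64(-0.71), np.float64(-9.0), np.float64(-9.0), np.float64(0.0), np.float64(0.01), np.float64(0.01)]
top -0.55 [np.float64(0.09), np.float64(0.1), np.float64(0.13), np.float64(0.13), np.float64(0.01), np.float64(0.02)]
top -0.45 [np.float64(0.14), np.float64(0.16), np.float64(0.16), np.float64(0.13), np.float64(0.02), np.float64(0.02)]
top -0.35 [np.float64(-0.71), np.float64(0.0), np.float64(0.0), np.float64(0.02), np.float64(0.02), np.float64(0.01)]
top -0.25 [np.float64(-0.71), np.float64(0.01), np.float64(0.01), np.float64(0.01), np.float64(0.02), np.float64(0.01)]
top -0.15 [np.float64(0.0), np.float64(0.0), np.float64(0.01), np.float64(0.11), np.float64(0.11), np.float64(0.04)]
top -0.05 [np.float64(0.02), np.float64(0.0), np.float64(0.01), np.float64(0.06), np.float64(0.06), np.float64(0.04)]
top 0.05 [np.float64(0.02), np.float64(0.0), np.float64(0.0), np.float64(0.96), np.float64(0.09), np.float64(0.04)]
scene -0.75 [np.float64(-0.28), np.
[... 806 characters left out ...]
ene -0.05 [np.float64(0.28), np.float64(0.0), np.float64(0.02), np.float64(0.06), np.float64(0.06), np.float64(0.04)]
scene 0.05 [np.float64(0.02), np.float64(0.0), np.float64(0.0), np.float64(0.06), np.float64(0.08), np.float64(0.04)]
0.1 jig [-161.1 -646.6  230.8] F jig [ 0.  -0.8 -0.5] w 0.0851
(-130, -230, 230) [ 342. -208.  230.] (array([ 264.2, -323.6,    1.1]), array([-0.001,  0.   ,  0.61 ]))
(-100, 42, 180) [453.  42. 180.] (array([ 444.7, -529.2,   51.3]), array([-0.001,  0.   ,  0.61 ]))
(-75, 42, 120) [477.  35. 120.] (array([ 465.2, -514.9,  111.3]), array([-0.001,  0.   ,  0.61 ]))
(-75, 42, 27) [477.  35.  27.] (array([ 465.2, -514.8,  204.3]), array([-0.001,  0.   ,  0.61 ]))
```

```bash
python3 -m pendant '[[0.3,30,-30,-15,0,0,0.05],[0.68,70,-70,-20,0,0,0.15],[0.68,110,-110,-20,0,0,0.25],[0.68,150,-150,-20,0,0,0.35],[0.68,190,-190,-20,0,0,0.45],[0.68,230,-235,-20,0,0,0.55],[0.68,270,-275,-20,0,0,0.61],[0.68,305,-320,-20,0,0,0.61],[0.68,335,-370,-10,0,0,0.61],[0.68,365,-410,0,0,0,0.61]]'; python3 -c "
from h import *
s=st();print(shift((-75,42,110),s),shift((-75,42,28),s))"
```

```text
clock: 1.35
eef_pos: [0.4128, -0.0935, 0.2312]
tcp_rot: [-0.0, 0.988, -0.152, 0.0]
ft_force: [1.4, -0.1, 0.3]
grip_width: 0.0272
finger_force: 0.0
1.35 jig [-97.2 -99.7 231.2] F jig [1.4 0.3 0.3] w 0.0272
(array([  22.3, -141.6,  121.2]), array([-0.   , -0.   ,  0.001])) (array([  22.3, -141.6,  203.2]), array([-0.   , -0.   ,  0.001]))
```

```bash
python3 -m pendant '[[0.68,5,-40,20,0,0,0],[0.68,10,-90,50,0,0,0],[0.68,15,-130,80,0,0,0],[0.68,15,-142,120,0,0,0],[0.68,15,-142,150,0,0,0],[0.68,15,-142,180,0,0,0],[0.68,15,-142,195,0,0,0],[0.68,15,-142,205,0,0,0],[0.68,15,-142,205,0,0,0],[0.68,15,-142,205,0,0,0]]'; python3 -c "
from h import *
s=st();print(shift((-31,42,26),s));cap('scene','s2.png');cap('wrist','w2.png')
d=cv2.imread('pics/s2.png')[150:270,210:380];e=cv2.imread('pics/w2.png')
cv2.imwrite('pics/m2.png',np.hstack([cv2.resize(d,(510,360)),cv2.resize(e,(290,360))]))"
```

```text
clock: 2.6
eef_pos: [0.4701, 0.0354, 0.027]
tcp_rot: [-0.0, 0.988, -0.152, 0.001]
ft_force: [-0.2, 0.6, -0.5]
grip_width: 0.0271
finger_force: 0.0
2.6 jig [-81.3  40.5  27. ] F jig [-0.3  0.6 -0.5] w 0.0271
(array([50.3, -1.5,  1.1]), array([-0.   , -0.001,  0.   ]))
```

View pics/m2.png

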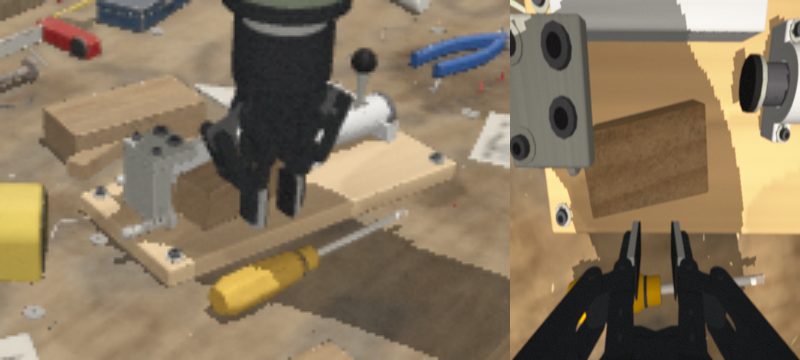

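The fingertips stand on the open side of the block, level with its lower half, and clear of the plate and driver. Now I push towards the fence.

```bash
python3 -m pendant '[[0.68,6,-1,1,0,0,0],[0.68,12,-1,1,0,0,0],[0.68,17,-1,1,0,0,0],[0.68,21,-1,1,0,0,0],[0.68,25,-1,1,0,0,0],[0.68,29,-1,1,0,0,0],[0.68,33,-1,1,0,0,0],[0.68,37,-1,1,0,0,0],[0.68,41,-1,1,0,0,0],[0.68,44,-1,1,0,0,0]]'; python3 -c "
from h import *
s=st();print(shift((-30,42,26),s))
d=cap('top');P=cloud(d);w=cap('wrist','w3.png')
z=P[...,2];m=np.zeros(z.shape,bool);m[180:230,250:300]=1;m&=(z>.049)&(z<.058)
q=P[m];r=cv2.minAreaRect((q[:,:2]*1000).astype(np.float32));print(r,m.sum())"
```

```text
clock: 3.95
eef_pos: [0.5086, 0.0239, 0.0246]
tcp_rot: [0.001, 0.989, -0.151, -0.003]
ft_force: [-27.6, 12.5, -0.9]
grip_width: 0.0272
finger_force: 0.5
3.95 jig [-41.2  41.1  24.6] F jig [-30.1   3.6  -0.9] w 0.0272
(array([11.2, -0.9, -1.5]), array([0.002, 0.006, 0.003]))
((0.0, 0.0), (0.0, 0.0), 0.0) 0
```

View pics/w3.png

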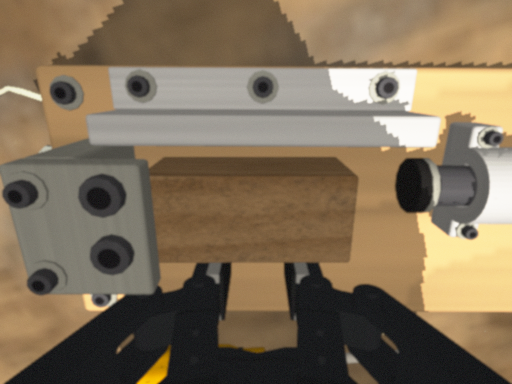

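The wrist view shows the block now parallel to the fence, with a gap at rows 146–158. The 30 N comes from the left finger linkage at (160,295), which is against the plate's corner. I back off, shift 11 mm away from the plate, and push again.

```bash
python3 -m pendant '[[0.68,-6,0,0,0,0,0],[0.68,-11,3,0,0,0,0],[0.68,-11,8,-1,0,0,0],[0.68,-11,11,-2,0,0,0],[0.68,-9,11,-2,0,0,0],[0.68,-6,11,-2,0,0,0],[0.68,-4,11,-2,0,0,0],[0.68,-2,11,-2,0,0,0],[0.68,0,11,-2,0,0,0],[0.68,2,11,-2,0,0,0]]'; python3 -c "
from h import *
s=st();print(shift((-30,31,27),s))
w=cap('wrist','w4.png')"
```

```text
clock: 5.3
eef_pos: [0.5105, 0.0118, 0.0273]
tcp_rot: [0.0, 0.988, -0.152, -0.0]
ft_force: [-2.4, -1.1, 0.5]
grip_width: 0.0278
finger_force: 0.3
5.3 jig [-35.7  30.1  27.3] F jig [-2.  -1.7  0.5] w 0.0278
(array([ 5.7, -0.9,  0.3]), array([ 0.,  0., -0.]))
```

View pics/w4.png

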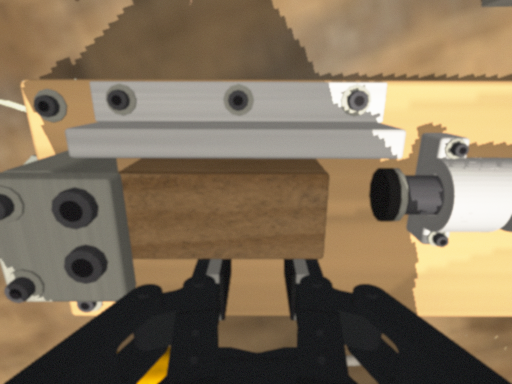

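The plate is clear now and the force is only 2 N. The block's far base edge at row ~158 is nearly on the fence base. I push the last few millimetres gently.

```bash
python3 -m pendant '[[0.68,1,0,0,0,0,0],[0.68,2,0,0,0,0,0],[0.68,3,0,0,0,0,0],[0.68,4,0,0,0,0,0],[0.68,4.5,0,0,0,0,0],[0.68,5,0,0,0,0,0],[0.68,5.5,0,0,0,0,0],[0.68,5.5,0,0,0,0,0],[0.68,5.5,0,0,0,0,0],[0.68,5.5,0,0,0,0,0]]'; python3 -c "
from h import *
s=st()"
```

```text
clock: 6.6
eef_pos: [0.5149, 0.0105, 0.0273]
tcp_rot: [0.0, 0.988, -0.152, -0.001]
ft_force: [-8.4, -0.6, 6.9]
grip_width: 0.0276
finger_force: 3.2
6.6 jig [-31.1  30.3  27.3] F jig [-7.8 -3.1  6.9] w 0.0276
```

Contact is at 8 N with the block against the fence. I back off and rise.

```bash
python3 -m pendant '[[0.68,-5,0,0,0,0,0],[0.68,-15,0,0,0,0,0],[0.68,-30,0,0,0,0,0],[0.68,-35,10,-20,0,0,0],[0.8,-35,20,-60,0,0,0],[1,-35,50,-100,0,0,0],[1,-30,90,-125,0,0,0],[1,-20,140,-125,0,0,0],[1,0,180,-125,0,0,0],[1,15,203,-125,0,0,0]]'; python3 -c "
from h import *
s=st();print(shift((0,-172,66),s))
d=cap('top');P=cloud(d)
z=P[...,2]
J=(P[...,:2]*1000-O)@np.c_[JX,JY]
m=(abs(J[...,0])<40)&(abs(J[...,1]-40)<60)&(z>.049)&(z<.058)
m[:, :]&=~((J[...,0]>18))
r=cv2.minAreaRect(J[m].astype(np.float32));print(r,m.sum())
w=cap('wrist');P=cloud(w);J=(P[...,:2]*1000-O)@np.c_[JX,JY];z=P[...,2]
m=(abs(J[...,0])<40)&(abs(J[...,1]+120)<50)&(z>.08)&(z<.11);q=J[m];print(m.sum(),q.min(0) if len(q) else 0,q.max(0) if len(q) else 0,z[m].max() if len(q) else 0)
m=(abs(J[...,0])<30)&(J[...,1]>-20)&(J[...,1]<100)&(z>.049)&(z<.058)&(J[...,0]<18.5);print(m.sum())
if m.sum()>50: print(cv2.minAreaRect(J[m].astype(np.float32)))
"
```

```text
clock: 7.85
eef_pos: [0.4684, -0.1893, 0.1523]
tcp_rot: [0.0, 0.988, -0.153, 0.0]
ft_force: [0.4, 0.1, 0.3]
grip_width: 0.0002
finger_force: 0.0
7.85 jig [ -15.4 -174.3  152.3] F jig [0.4 0.3 0.3] w 0.0002
(array([15.4, -2.3, 86.3]), array([ 0.   , -0.   , -0.001]))
((-0.5311012268066406, 38.82851028442383), (74.30467224121094, 36.9904899597168), 89.96105194091797) 418
890 [ -10.01789293 -137.20387001] [  11.20005229 -115.74385326] 0.1072432020591938
1873
((-0.09075164794921875, 17.549962997436523), (36.75637435913086, 37.66993713378906), 89.00822448730469)
```

The block lies at x ≈ -0.3 mm, parallel to within 0.1–1°, y ≈ 44. The knob is at (0.6,-126), so step 1 is met. I descend behind the knob.

```bash
python3 -m pendant '[[1,10,-1,10,0,0,0],[1,15,-2,30,0,0,0],[1,15,-2,55,0,0,0],[1,15,-2,75,0,0,0],[1,15,-2,84,0,0,0],[1,15,-4,84,0,0,0],[1,15,-8,84,0,0,0],[1,15,-12,84,0,0,0],[1,15,-16,84,0,0,0],[1,15,-18,84,0,0,0]]'; python3 -c "
from h import *
s=st();w=cap('wrist');P=cloud(w);J=(P[...,:2]*1000-O)@np.c_[JX,JY];z=P[...,2]
cap('scene','s5.png');d=cv2.imread('pics/s5.png')[150:260,220:390];cv2.imwrite('pics/m5.png',np.hstack([cv2.resize(d,(460,300)),cv2.resize(w['pixels'][...,::-1],(340,300))]))
"
```

```text
clock: 9.2
eef_pos: [0.489, -0.1748, 0.0685]
tcp_rot: [-0.0, 0.988, -0.152, 0.0]
ft_force: [-0.8, 0.4, 0.5]
grip_width: -0.0003
finger_force: 0.0
9.2 jig [-1.000e-01 -1.543e+02  6.850e+01] F jig [-0.9  0.1  0.5] w -0.0003
```

View pics/m5.png

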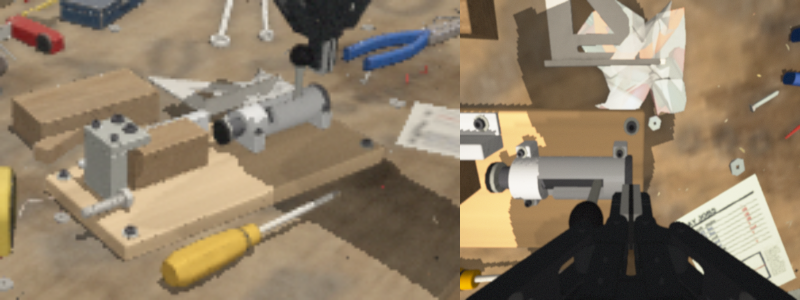

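The shut fingertips stand just behind the knob, at (300,55) in the left view. I push along the slot.

```bash
python3 -m pendant '[[1,0,-4,0,0,0,0],[1,0,-8,0,0,0,0],[1,0,-12,0,0,0,0],[1,0,-16,0,0,0,0],[1,0,-20,0,0,0,0],[1,0,-24,0,0,0,0],[1,0,-28,0,0,0,0],[1,0,-32,0,0,0,0],[1,0,-36,0,0,0,0],[1,0,-40,0,0,0,0]]'; python3 -c "
from h import *
s=st();w=cap('wrist');P=cloud(w);J=(P[...,:2]*1000-O)@np.c_[JX,JY];z=P[...,2]
m=(abs(J[...,0])<13)&(J[...,1]>-120)&(J[...,1]<-60)&(z>.09)&(z<.112);q=J[m];print(m.sum(),q.min(0),q.max(0))"
```

```text
clock: 10.55
eef_pos: [0.5005, -0.1379, 0.0683]
tcp_rot: [0.001, 0.988, -0.153, -0.0]
ft_force: [-2.1, -8.4, 0.9]
grip_width: -0.0001
finger_force: 4.2
10.55 jig [  -0.2 -115.6   68.3] F jig [ 0.5 -8.6  0.9] w -0.0001
2357 [ -10.20325047 -119.99016847] [ 12.98169151 -81.89666012]
```

```bash
python3 -m pendant '[[1,0,-3,0,0,0,0],[1,0,-6,0,0,0,0],[1,0,-9,0,0,0,0],[1,0,-11,0,0,0,0],[1,0,-13,0,0,0,0],[1,0,-14,0,0,0,0],[1,0,-15,0,0,0,0],[1,0,-16,0,0,0,0],[1,0,-16.5,0,0,0,0],[1,0,-16.5,0,0,0,0]]'; python3 -c "
from h import *
s=st();w=cap('wrist');P=cloud(w);J=(P[...,:2]*1000-O)@np.c_[JX,JY];z=P[...,2]
m=(abs(J[...,0])<13)&(J[...,1]>-120)&(J[...,1]<-60)&(z>.09)&(z<.112);q=J[m];print(m.sum(),q.min(0),q.max(0))"
```

```text
clock: 11.85
eef_pos: [0.5041, -0.1259, 0.0683]
tcp_rot: [0.003, 0.988, -0.154, -0.001]
ft_force: [-8.3, -29.1, 5.8]
grip_width: 0.0001
finger_force: 15.3
11.85 jig [  -0.4 -103.1   68.3] F jig [  0.8 -30.3   5.8] w 0.0001
2780 [ -10.22712751 -119.94391362] [ 12.99895511 -69.67586318]
```

30 N is above plunger friction plus spring, so the plunger is at the slot's end. I back off, rise, move to the fence side of the knob, and check.

```bash
python3 -m pendant '[[1,0,4,0,0,0,0],[1,0,12,0,0,0,0],[1,0,18,-15,0,0,0],[1,0,18,-40,0,0,0],[1,0,18,-65,0,0,0],[1,15,10,-70,0,0,0],[1,30,-5,-70,0,0,0],[1,38,-20,-70,0,0,0],[1,38,-20,-70,0,0,0],[1,38,-20,-70,0,0,0]]'; python3 -c "
from h import *
s=st();print(shift((36,-80,66),s));w=cap('wrist','w7.png');P=cloud(w);J=(P[...,:2]*1000-O)@np.c_[JX,JY];z=P[...,2]
m=(abs(J[...,0])<20)&(J[...,1]>-120)&(J[...,1]<-55)&(z>.085)&(z<.112);q=J[m];print(m.sum(),q.min(0),q.max(0)) if m.sum() else 0
d=cap('top','t7.png');P=cloud(d);J=(P[...,:2]*1000-O)@np.c_[JX,JY];z=P[...,2]
m=(abs(J[...,0])<40)&(abs(J[...,1]-40)<60)&(z>.049)&(z<.058)&(J[...,0]<18);print(m.sum(),cv2.minAreaRect(J[m].astype(np.float32)))
e=cv2.imread('pics/t7.png')[155:255,225:370];cv2.imwrite('pics/m7.png',np.hstack([cv2.resize(e,(430,300)),cv2.resize(w['pixels'][...,::-1],(370,300))]))"
```

```text
clock: 13.15
eef_pos: [0.5475, -0.1138, 0.1384]
tcp_rot: [0.0, 0.988, -0.152, -0.0]
ft_force: [-1.1, -0.6, 0.3]
grip_width: 0.0004
finger_force: 0.0
13.15 jig [ 37.3 -78.5 138.4] F jig [-0.8 -0.9  0.3] w 0.0004
(array([-1.3,  1.5, 72.4]), array([0., 0., 0.]))
338 ((-0.3816814422607422, 42.672332763671875), (66.61482238769531, 36.67983627319336), 89.9700698852539)
```

View pics/m7.png

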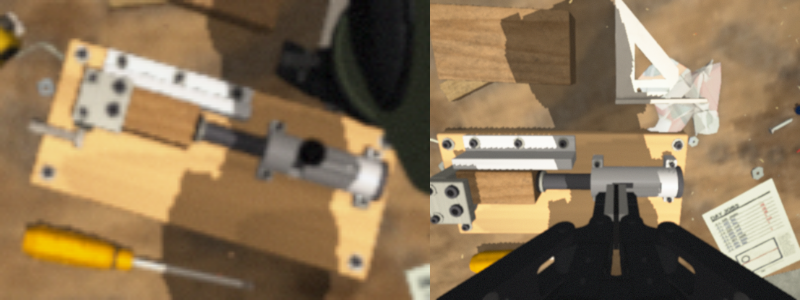

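The plunger is forward with the nose on the block, and the block is flat on the fence. I check the block's rear edge more precisely, since the nose's top may blur it.

```bash
python3 -c "
from h import *
for n in('top','wrist'):
  d=load(n);P=cloud(d);J=(P[...,:2]*1000-O)@np.c_[JX,JY];z=P[...,2]*1000
  for x0 in(-14,0,14):
    m=(abs(J[...,0]-x0)<3)&(J[...,1]>-10)&(J[...,1]<30)
    o=np.argsort(J[m][:,1]);print(n,x0,[(int(a),int(b)) for a,b in zip(J[m][o,1],z[m][o])][::max(1,len(o)//25)])
  m=(J[...,0]<60)&(abs(J[...,0])<20)&(J[...,1]>-105)&(J[...,1]<-55)&(z>88);q=J[m];print(m.sum(),q.min(0) if m.sum() else 0,q.max(0) if m.sum() else 0)
"
```

```text
top -14 [(-9, 21), (-9, 14), (-8, 17), (-7, 14), (-6, 16), (-5, 15), (-3, 16), (-3, 15), (0, 19), (0, 18), (1, 16), (2, 20), (2, 17), (4, 16), (5, 20), (7, 17), (7, 16), (9, 15), (10, 19), (11, 18), (12, 16), (12, 13), (13, 39), (16, 52), (16, 53), (17, 54), (18, 54), (19, 54), (19, 50), (21, 56), (22, 54), (24, 51), (24, 54), (26, 53), (27, 52), (27, 54), (29, 51)]
top 0 [(-9, 45), (-7, 44), (-7, 41), (-6, 45), (-4, 47), (-4, 44), (-2, 44), (-1, 46), (0, 46), (0, 44), (1, 43), (3, 44), (4, 45), (5, 45), (6, 43), (8, 46), (9, 49), (9, 47), (11, 49), (12, 50), (14, 46), (14, 46), (15, 53), (17, 52), (18, 55), (20, 53), (20, 54), (22, 52), (23, 52), (25, 53), (25, 55), (26, 56), (28, 51), (28, 52)]
top 14 [(-9, 15), (-8, 17), (-7, 16), (-6, 18), (-4, 15), (-3, 22), (-1, 19), (-1, 14), (1, 17), (2, 18), (3, 15), (4, 15), (8, 35), (10, 19), (16, 53), (16, 52), (18, 54), (19, 54), (21, 54), (21, 53), (23, 53), (24, 55), (24, 50), (26, 53), (27, 55), (29, 51)]
1734 [ -19.99636737 -104.9903381 ] [ 19.98408659 -55.01123443]
wrist -14 [(6, 34), (13, 47), (13, 52), (14, 31), (14, 47), (14, 43), (14, 53), (14, 43), (14, 53), (14, 54), (15, 55), (16, 54), (17, 54), (18, 55), (19, 55), (20, 54), (21, 54), (22, 54), (23, 55), (24, 54), (24, 54), (25, 55), (26, 55), (27, 54), (28, 55), (29, 55)]
wrist 0 [(-9, 45), (-8, 19), (-6, 46), (-4, 45), (-3, 44), (-1, 18), (0, 45), (2, 45), (3, 46), (5, 45), (6, 46), (7, 49), (9, 49), (10, 49), (12, 49), (13, 48), (14, 50), (15, 55), (17, 55), (18, 55), (20, 55), (22, 55), (24, 55), (25, 55), (27, 54), (29, 54)]
wrist 14 [(5, 37), (6, 39), (8, 42), (10, 40), (11, 38), (13, 38), (13, 50), (13, 48), (13, 38), (14, 42), (14, 53), (14, 39), (15, 54), (16, 55), (17, 55), (18, 54), (19, 55), (20, 55), (22, 56), (23, 54), (24, 54), (25, 55), (26, 54), (27, 54), (29, 54)]
0 0 0
```

Rear edge at y ≈ 14.7, so the block sits at the stop (15 expected). Next, descend beside the knob and turn it over.

```bash
python3 -m pendant '[[1,0,1,20,0,0,0],[1,0,2,45,0,0,0],[1,0,2,65,0,0,0],[1,-1,2,72,0,0,0],[1,-5,2,73,0,0,0],[1,-10,2,73,0,0,0],[1,-15,2,73,0,0,0],[1,-21,2,73,0,0,0],[1,-27,2,73,0,0,0],[1,-33,2,74,0,0,0]]'; python3 -c "
from h import *
st()"
```

```text
clock: 14.5
eef_pos: [0.5157, -0.1055, 0.0644]
tcp_rot: [0.0, 0.988, -0.152, 0.0]
ft_force: [0.2, -0.4, 1.0]
grip_width: 0.0001
finger_force: 0.7
14.5 jig [  4.5 -80.1  64.4] F jig [ 0.3 -0.3  1. ] w 0.0001
```

```bash
python3 -m pendant '[[1,-5,0,0,0,0,0],[1,-10,0,1,0,0,0],[1,-14,0,1,0,0,0],[1,-18,0,2,0,0,0],[1,-21,0,2,0,0,0],[1,-24,0,3,0,0,0],[1,-27,0,3,0,0,0],[1,-30,0,3,0,0,0],[1,-32,0,3,0,0,0],[1,-32,0,3,0,0,0]]'; python3 -c "
from h import *
s=st();cap('wrist','w8.png');d=cap('scene','s8.png')
P=cloud(d);J=(P[...,:2]*1000-O)@np.c_[JX,JY];z=P[...,2]*1000
d=cv2.imread('pics/s8.png')[150:260,220:390];cv2.imwrite('pics/m8.png',np.hstack([cv2.resize(d,(460,300)),cv2.resize(cv2.imread('pics/w8.png'),(340,300))]))"
```

```text
clock: 15.75
eef_pos: [0.4852, -0.0959, 0.0613]
tcp_rot: [0.0, 0.988, -0.152, -0.0]
ft_force: [0.1, -0.9, 1.1]
grip_width: -0.0001
finger_force: 0.2
15.75 jig [-27.5 -80.1  61.3] F jig [ 0.4 -0.9  1.1] w -0.0001
```

View pics/m8.png

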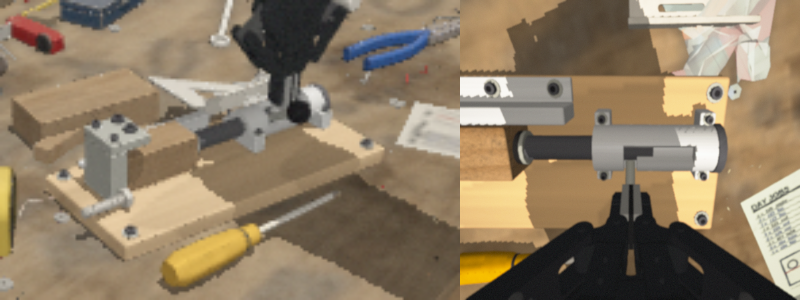

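The knob has gone over to the open side ahead of the fingers (295,110 in the left view), at about 60°. I rise, go over it and press it down.

```bash
python3 -m pendant '[[1,4,0,0,0,0,0],[1,5,0,-15,0,0,0],[1,3,0,-30,0,0,0],[1,-15,0,-30,0,0,0],[1,-28,0,-30,0,0,0],[1,-28,0,-22,0,0,0],[1,-28,0,-16,0,0,0],[1,-28,0,-12,0,0,0],[1,-28,0,-9,0,0,0],[1,-28,0,-6,0,0,0]]'; python3 -c "
from h import *
st()"
```

```text
clock: 17.1
eef_pos: [0.4588, -0.0876, 0.067]
tcp_rot: [-0.0, 0.988, -0.152, -0.0]
ft_force: [-0.7, 0.2, 0.9]
grip_width: 0.0002
finger_force: 0.8
17.1 jig [-55.1 -80.1  67. ] F jig [-0.7  0.   0.9] w 0.0002
```

```bash
python3 -m pendant '[[1,0,0,2,0,0,0],[1,0,0,3,0,0,0],[1,0,0,4,0,0,0],[1,0,0,5,0,0,0],[1,0,0,6,0,0,0],[1,0,0,7,0,0,0],[1,0,0,7,0,0,0],[1,0,0,7,0,0,0],[1,0,0,7,0,0,0],[1,0,0,7,0,0,0]]'; python3 -c "
from h import *
st()"
```

```text
clock: 18.35
eef_pos: [0.4587, -0.0875, 0.0611]
tcp_rot: [0.0, 0.988, -0.152, 0.0]
ft_force: [-7.2, 1.9, 26.9]
grip_width: -0.0003
finger_force: 13.3
18.35 jig [-55.2 -80.1  61.1] F jig [-7.4 -0.4 26.9] w -0.0003
```

27 N with the tip at z 61 means the handle is at the end of the branch. I rise clear and check.

```bash
python3 -m pendant '[[1,0,0,-6,0,0,0],[1,0,0,-20,0,0,0],[1,0,0,-45,0,0,0],[1,0,0,-80,0,0,0],[1,-10,0,-120,0,0,0],[1,-20,20,-140,0,0,0],[1,-20,50,-140,0,0,0],[1,-20,80,-140,0,0,0],[1,-20,100,-140,0,0,0],[1,-20,100,-140,0,0,0]]'; python3 -c "
from h import *
s=st();d=cap('scene','s9.png');t=cap('top','t9.png')
for d in (t,cap('wrist')):
  P=cloud(d);J=(P[...,:2]*1000-O)@np.c_[JX,JY];z=P[...,2]*1000
  m=(abs(J[...,0])<16)&(J[...,1]>-10)&(J[...,1]<76)&(z>51)&(z<58);print(m.sum(),cv2.minAreaRect(J[m].astype(np.float32)) if m.sum() else 0)
  m=(J[...,0]<-35)&(J[...,0]>-80)&(abs(J[...,1]+80)<25)&(z>35)&(z<90);print(m.sum(),J[m].min(0) if m.sum() else 0,J[m].max(0) if m.sum() else 0,z[m].max() if m.sum() else 0)
a=cv2.imread('pics/s9.png')[150:260,220:390];b=cv2.imread('pics/t9.png')[155:255,225:370]
cv2.imwrite('pics/m9.png',np.hstack([cv2.resize(a,(400,270)),cv2.resize(b,(400,270))]))"
```

```text
clock: 19.6
eef_pos: [0.4092, -0.178, 0.2009]
tcp_rot: [0.0, 0.988, -0.153, 0.0]
ft_force: [0.1, 0.3, -0.1]
grip_width: 0.0002
finger_force: 0.0
19.6 jig [ -75.3 -181.3  200.9] F jig [-0.   0.3 -0.1] w 0.0002
279 ((0.000980377197265625, 45.753318786621094), (60.45479965209961, 31.988523483276367), 89.99800872802734)
77 [-67.06340163 -88.78851276] [-35.64769405 -67.8432496 ] 62.887649592305415
1628 ((0.050716400146484375, 33.90522003173828), (42.51312255859375, 31.975893020629883), 89.85590362548828)
581 [-67.15377938 -92.52203804] [-35.00585404 -70.64814513] 64.66358521738591
```

View pics/m9.png

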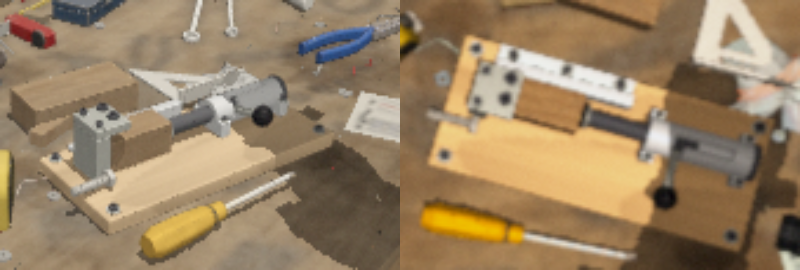

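The views show the knob down on the open side at (665,197): x ≈ -56, top z ≈ 63, which is the locked position. The block is seated between fence, stop and nose, and the robot is clear.

```bash
python3 -c "
from h import *
print(job.finish_job())"
```

```text
the job is handed in; nothing more can be done
None
```

I handed the job in at 19.6 s: in the last camera check the block lay flat against fence and stop, the handle was down at the end of the side branch, and the arm was clear; no verdict came back. On the way, the gripper linkage pressed the bush plate with about 30 N (limit 40 N) before I backed it off.

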